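# Clamp two glued cartons in the ratchet clamp

### The arm

A 7-joint arm with a two-finger parallel gripper is mounted at the origin on the work surface. World frame = base frame: x ahead of the robot, y to its left, z up, the work surface at z = 0. Lengths are in m, angles in degrees, forces in N, time in s.
With the tool pointing down it reaches from about 0.425 to 0.875 m from the base axis. Payload 4.7 kg.
Tool frame: the origin (TCP) lies at the centre of the arm's flange, where the gripper is bolted on; the fingertips stand 182 mm ahead of it and the grasp point (between the pads) lies 164 mm ahead of it; z points along the fingers, x is the direction in which the jaws open and shut, and the axes are right-handed (so a half turn about z gives the same grasp; the last joint's range is limited). The gripper opens to 87 mm and grips with 3 to 60 N. Pads are 19 mm wide; open, the fingers measure 117 mm over their backs; the gripper's body (75 mm by 190 mm) begins 51 mm behind the grasp point.
Start: joints at [74.719, 18.392, -4.016, 83.108, 1.295, 78.541, -3.26], TCP at [0.18, -0.625, 0.405] pointing down, gripper open.
Joint ranges: [-163.93, 163.93], [-17.29, 119.83], [-79.2, 71.16], [3.27, 140.29], [-89.18, 269.18], [5.43, 117.66], [-154.24, 154.24]. Speed limits (degrees/s): [147.25, 147.25, 180, 180, 180, 180, 180].

### API

Orientations are given as [roll, pitch, yaw] about the fixed x, y, z axes, in that order (R = Rz(yaw) Ry(pitch) Rx(roll)).
In Python, from cell import env gives the robot as it stands. The module is installed in compiled form; this text tells all that it offers.
- The arm moves only by the tool carry_out, never from a script. Its argument "increments" is a list of rows, each a list of 5 numbers: the shift along the world's x, y, z in m, then the turn about the world's z in degrees, then the gripper's target within -1 to 1 (shut at 1, half-way at 0, fully open at -1). In form: [[dx, dy, dz, spin, jaw], ...]. A call has 1 to 20 rows; each row is the pose to reach, as a shift and turn from the pose commanded when the call began; what a row does not reach only later rows make up. A row lasts 1/10 s, in which the tool goes at most 50 mm and 8.59 degrees, less where a joint would pass 70% of its speed; a pose out of reach is approached as far as the arm can. A call with a gripper value outside its range is refused whole. The fingers move at their own pace and stop on an object; "grip_force" is the grip in N (left out, the last holds). Time passes only in rows, so rows that repeat a pose let the fingers close. It gives the time, the measured TCP pose, the force and the opening at its end, in the units of the state.
- env.get_obs(): the state, without advancing time (a new reading comes with each control period).
- env.read_camera(name): name is "scene" or "top" or "wrist"; returns (picture, depth): 400x640x3 uint8, red, green, blue; 400x640 float32, m along the optical axis (not along the pixel's ray), 0 where there is no reading.
- env.get_calibration(name): a dict with "K" (3x3 intrinsics, pixels), "camera_from_world" (4x4, takes a point from world to camera coordinates); the wrist camera has in their place "T_tool_cam" (4x4, takes a point from camera to tool coordinates, whose origin is the TCP and whose axes are the tool frame's). Camera axes: x right, y down, z forward; pixel columns grow to the right and rows downward; lengths in m; the calibration is good to about 2 mm. A picture is of the moment at which its call begins: read the wrist's pose just before it. get_calibration takes no time and is no camera call.
- env.sign_off(): hands the job in, once; it reports no verdict.
The state is a dict: "time_s": time; "qpos": joint angles; "joint_velocities": joint speeds; "effort": joint torques, N m; "tool_pos": TCP position; "tool_rot": TCP orientation; "force": force on the tool from outside, world axes, zero at the start; "wrist_torque": the same for the moment, N m; "grip_width": finger opening in m.
Only numpy, scipy, OpenCV 4.12 (cv2) and the standard library are available. Lean on these libraries where they do the work, as an engineer would, in place of code of your own. Each camera call takes 0.05 s, during which the arm holds its last target.

### The job

The two tall slim cartons have just been glued: stand both upright, end to end, on the bed of the ratchet clamp between its fixed jaw and its sprung pad, with their broad sides along the clamp. Then grip the lever's cross-bar and pump it in full strokes, stop to stop, until the sprung pad is clearly squeezed back by the cartons; stop as soon as it is, because one stroke more would crush them. Leave the lever back at its rest stop, nearest the cartons, let go of everything, and do not disturb the other things on the bench.

Things in the scene. Friction and masses are not known exactly. Their poses are not given: they have to be found in the camera images.
- carton_a: one of two identical tall slim closed cartons, plain brown board with a paler paper panel on its two broad sides and a paper strip on top; 44 (x) x 70 (y) x 100 (z) mm, about 0.1 to 0.25 kg, standing upright loose on the bench near the robot; origin at the centre of its underside, z up. Grip it across its 44 mm thickness, near the top
- carton_b: the twin of carton_a, same sizes and origin; which goes nearer the fixed jaw does not matter
- clamp: grey ratchet clamp fixed to the bench, long in y. Origin at the underside of its base plate (90 mm wide in x, y = -165 to 235 mm, 12 mm thick: cartons stand on it at z = 12 mm). x, y level. The pad opposite the fixed jaw closes towards -y. Cartons (together 140 mm; 28 to 50 mm more is free at the start) go between them, centred on x = 0 within 20 mm, own x axis along the clamp's x within 10 degrees
- fixed_jaw (a point): centre of the fixed jaw's clamping face, at clamp y = -150, z = 47 mm; the jaw is 80 mm wide, its top at z = 82 mm
- pad_face (a point): centre of the black rubber pad's clamping face (pad 76 mm wide, top at z = 80 mm), at clamp z = 48 mm and y = 40 mm minus the jaw's travel plus the pad's squeeze. Two springs behind it carry it on the steel jaw plate (80 mm wide, top at z = 82 mm)
- jaw (a joint): travel of the jaw plate with its toothed bar towards the cartons, m; 0 fully open, starts at 0 to 0.022. Stiff (18 N), never runs back. Every full stroke of the lever takes it one tooth on, 12 mm (the first stroke 6 to 19 mm, as the teeth happen to stand)
- pad (a joint): how far the pad is squeezed back on its springs towards the jaw plate, m; 0 free, 0.024 bottomed, 0.9 N per mm after 2.7 N preload. With both cartons in, it stays under 0.002 until one stroke takes it to about 0.011 to 0.013, which is right (three to five strokes in all); one more takes it beyond 0.020, which crushes the cartons
- lever (a joint): angle of the pump lever, rad: 0 at its rest stop, leaning 0.225 towards the cartons (clamp -y); pulled away from them (clamp +y) to its other stop at 0.45, leaning 0.225 the other way. The pull drives the jaw (6 to 14 N at the cross-bar); the return is almost free. A stroke counts only if it goes beyond 0.37 and comes back below 0.08. The stiff hinge stays where it is left
- lever_grip (a point): centre of the lever's round black cross-bar, 24 mm thick, 100 mm long, level, along the clamp's x, on a steel stem 16 (x) by 12 mm. It is 140 mm from the hinge (clamp y = 150, z = 85 mm): at rest at clamp y = 119, z = 221 mm, at the far stop at y = 181, z = 221 mm. Grip it from above, fingers on its two long sides (across y); it may turn between them
- low_carton: a lower, longer closed carton of the same board, 64 x 110 x 50 mm, among the tall ones; not part of the job, leave it alone; origin at the centre of its underside
- glue_jar: white plastic jar, 64 mm across, 75 mm tall; leave alone; origin at the centre of its underside
- glue_bottle: white bottle with a paper band, 64 mm across, 150 mm tall; leave alone; origin at the centre of its underside
- tin: plain metal tin, 74 mm across, 100 mm tall; leave alone; origin at the centre of its underside
- brush: flat glue brush 200 mm long lying on the bench; leave alone; origin under its middle
- core: empty cardboard tube core standing on end, 90 mm across, 50 mm tall; leave alone; origin at the centre of its underside

How it is judged (in metres and radians):
On the way, in this order (a step that is already met when the one before it is completed fails the run):
1. one tall carton stands upright on the clamp's bed, between the jaws and in line with them (((x of carton_a in the frame of clamp between -0.02 and 0.02 m and y of carton_a in the frame of clamp between -0.125 and 0.02 m and z of carton_a in the frame of clamp between 0.006 and 0.018 m and angle between carton_a's own z axis and vertical below 0.1 rad and angle between the x axis of carton_a and the x axis of clamp, either way round below 0.17 rad) or (x of carton_b in the frame of clamp between -0.02 and 0.02 m and y of carton_b in the frame of clamp between -0.125 and 0.02 m and z of carton_b in the frame of clamp between 0.006 and 0.018 m and angle between carton_b's own z axis and vertical below 0.1 rad and angle between the x axis of carton_b and the x axis of clamp, either way round below 0.17 rad))), for 0.2 s.
2. both tall cartons stand there (x of carton_a in the frame of clamp between -0.02 and 0.02 m and y of carton_a in the frame of clamp between -0.125 and 0.02 m and z of carton_a in the frame of clamp between 0.006 and 0.018 m and angle between each of carton_a, carton_b's own z axis and vertical below 0.1 rad and angle between the x axis of each of carton_a, carton_b and the x axis of clamp, either way round below 0.17 rad and x of carton_b in the frame of clamp between -0.02 and 0.02 m and y of carton_b in the frame of clamp between -0.125 and 0.02 m and z of carton_b in the frame of clamp between 0.006 and 0.018 m), for 0.2 s.
3. the lever is pulled through a full stroke (value of joint lever above 0.36 rad), for 0.05 s.
4. the lever is brought back to its rest stop (value of joint lever below 0.09 rad), for 0.05 s.
5. the lever is pulled through a second full stroke (value of joint lever above 0.36 rad), for 0.05 s.
6. the lever is brought back again (value of joint lever below 0.09 rad), for 0.05 s.
7. pumping goes on until the cartons squeeze the sprung pad (value of joint pad above 0.004 m), for 0.1 s.
At the end, for the whole second after the job is handed in: both tall cartons stand upright on the clamp's bed between the fixed jaw and the pad (centred within 20 mm across the bed, within 10 degrees of its line, tilted under 0.1 rad, at rest), the pad is squeezed back 4 to 18.5 mm by them, and the lever is at its rest stop (below 0.08 rad) (all of step 2 and value of joint pad between 0.004 and 0.0185 m and value of joint lever below 0.08 rad and linear speed of each of carton_a, carton_b below 0.02 m/s); the robot touches nothing.
It fails at once if the pad is squeezed beyond 18.5 mm: the cartons are crushed (value of joint pad above 0.0185 m).
It fails at once if another thing on the bench is moved more than 30 mm (distance of any of low_carton, glue_jar, glue_bottle, tin, brush, core from where it was at the start of the episode above 0.03 m).
It also fails if it takes over 72 s, if anything falls off the work surface, if the arm or the gripper's body presses on something with over 40 N, if the wrist force passes 120 N, or if a joint passes its speed limit or range.

## Working session

There is one attempt and no reset: what is moved stays moved. The work goes in short steps, Python scripts to look and compute and a tool call to move; the robot and the scene stay as the last step left them, time stands still between calls to the robot, and variables do not carry over. Pictures are saved under pics/ and viewed, and the job is handed in when it is done.

Besides the shell and the picture viewer there is one more tool, called after "Request:" as name([rows], argument=value, ...), one row to a line, values as JSON. carry_out: Moves the arm, as the interface text tells. Its arguments: {"type":"object","properties":{"increments":{"type":"array"},"grip_force":{"type":"number"}},"required":["increments"]}

```bash
mkdir -p pics; cat > h.py <<'E'
import numpy as np, cv2
from cell import env
def snap(n,f):
    p,d=env.read_camera(n); cv2.imwrite('pics/'+f+'.png',p[:,:,::-1]); np.savez('pics/'+f+'.npz',p=p,d=d); return p,d
def cal(n):
    c=env.get_calibration(n); return np.array(c['K']),np.array(c['camera_from_world'])
def ray(n,u,v,z):
    K,T=cal(n); R=T[:3,:3];t=T[:3,3]; o=-R.T@t; d=R.T@np.linalg.inv(K)@np.array([u,v,1.]); return o+d*(z-o[2])/d[2]
def pts(n,d):
    K,T=cal(n); v,u=np.mgrid[:d.shape[0],:d.shape[1]]
    c=np.stack([(u-K[0,2])/K[0,0]*d,(v-K[1,2])/K[1,1]*d,d],-1); return (c-T[:3,3])@T[:3,:3]
E
python3 - <<'E'
from h import *
print(env.get_obs())
for n in('top','scene'):
    snap(n,n+'0'); K,T=cal(n); print(n,K.round(1).tolist(),(-T[:3,:3].T@T[:3,3]).round(3))
E
```

```text
{'time_s': 0.0, 'qpos': array([74.71952709, 18.43875326, -4.0161864 , 83.17264352,  1.29524044,
       78.54209858, -3.26030519]), 'joint_velocities': array([-0.0389055 ,  0.05517482,  0.04869113, -0.05934955, -0.03087885,
        0.00990983,  0.09876536]), 'effort': array([ 8.93515025e-04, -4.91278732e+01, -4.03429773e-01, -3.12523162e+01,
       -6.38392568e-02,  4.37599292e-02,  1.78919800e-04]), 'tool_pos': array([ 0.18004589, -0.6243583 ,  0.40368455]), 'tool_rot': array([ 1.79994247e+02,  1.08236996e-01, -7.39094686e+01]), 'force': array([-0.37770296, -0.39232161,  0.10311803]), 'wrist_torque': array([-0.01064545,  0.00491411, -0.02635971]), 'grip_width': 0.08710070680884667}
top [[431.2, 0.0, 324.1], [0.0, 431.2, 201.6], [0.0, 0.0, 1.0]] [0.429 0.022 1.352]
scene [[380.8, 0.0, 319.4], [0.0, 380.8, 196.7], [0.0, 0.0, 1.0]] [ 1.432 -0.415  0.919]
```

View pics/top0.png

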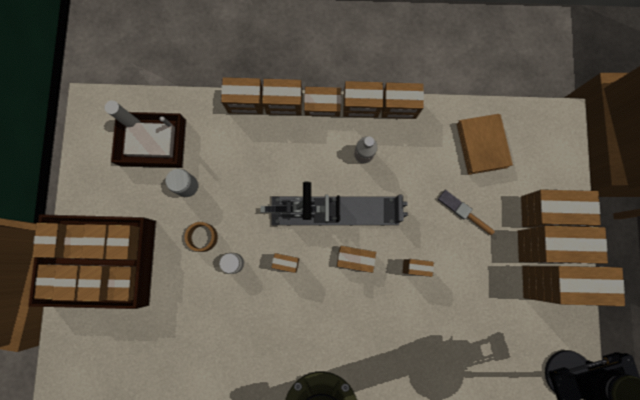

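View pics/scene0.png

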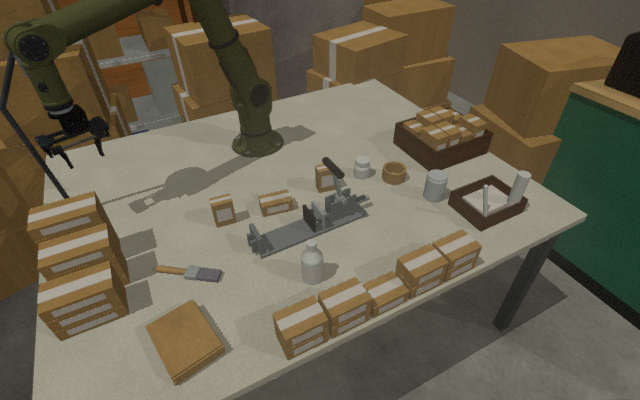

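The top view shows the tall cartons at about (285,262) and (420,267) px, with the low carton between them at (357,259). The clamp runs from (270,210) to (410,210) px, with the fixed jaw on the right and the lever cross-bar at (307,200). Next I'll measure them.

```bash
python3 - <<'E'
from h import *
z=np.load('pics/top0.npz'); p,d=z['p'],z['d']
cv2.imwrite('pics/crop0.png',cv2.resize(p[170:290,170:450,::-1],None,fx=2.85,fy=2.85,interpolation=cv2.INTER_CUBIC))
P=pts('top',d)
def rect(name,u0,u1,v0,v1,za,zb):
    m=np.zeros(d.shape,bool); m[v0:v1,u0:u1]=True
    m&=(P[...,2]>za)&(P[...,2]<zb)&(d>0)
    q=P[m]; 
    if len(q)<4: print(name,len(q)); return
    r=cv2.minAreaRect((q[:,:2]*1000).astype(np.float32)); print(name,len(q),'z',np.median(q[:,2]).round(4),[np.round(x,1) for x in r], 'mean',(q.mean(0)*1000).round(1))
rect('tallL',265,305,245,280,.085,.12)
rect('low',330,380,240,280,.04,.06)
rect('tallR',400,440,250,285,.085,.12)
rect('bed',340,400,190,230,.005,.02)
rect('bar',295,320,175,230,.2,.25)
rect('fixjaw',390,412,190,230,.07,.09)
rect('padplate',320,345,190,230,.07,.09)
rect('jar',215,245,250,275,.06,.085)
rect('core',180,220,220,255,.04,.06)
rect('bottle',350,380,130,165,.1,.16)
rect('table',450,520,300,330,-.02,.02)
E
```

```text
tallL 377 z 0.1005 [array([430.7, 115. ]), array([70.1, 43.7]), np.float64(80.1)] mean [430.5 114.7 100.4]
low 791 z 0.0502 [array([447.5, -96.1]), array([110.,  64.]), np.float64(81.7)] mean [447.5 -95.9  50.3]
tallR 386 z 0.1004 [array([ 426.9, -278. ]), array([71.1, 43.7]), np.float64(85.0)] mean [ 427.  -276.7  100.2]
bed 1615 z 0.0125 [array([ 604.7, -138.7]), array([120.5, 188.9]), np.float64(1.8)] mean [ 600.1 -131.1   12.5]
bar 340 z 0.2315 [array([594. ,  53.2]), array([99.2, 21.3]), np.float64(1.8)] mean [592.9  53.1 230.8]
fixjaw 151 z 0.0824 [array([ 600.8, -222.4]), array([78. , 15.6]), np.float64(0.8)] mean [ 599.6 -221.4   81.6]
padplate 169 z 0.0808 [array([597.2, -17.9]), array([78. , 41.8]), np.float64(1.5)] mean [596.5 -17.5  80.4]
jar 302 z 0.0751 [array([424.7, 278. ]), array([52.2, 55. ]), np.float64(1.5)] mean [425.1 277.8  74.9]
core 285 z 0.0496 [array([501.1, 377.2]), array([87.2, 88.9]), np.float64(0.6)] mean [501.6 377.5  49.3]
bottle 262 z 0.1157 [array([ 776.6, -115.8]), array([54.8, 47.9]), np.float64(72.8)] mean [ 776.9 -115.7  123.9]
table 2086 z 0.0005 [array([ 288.5, -496.3]), array([ 88.1, 219.5]), np.float64(1.3)] mean [ 2.885e+02 -4.962e+02  4.000e-01]
```

View pics/crop0.png

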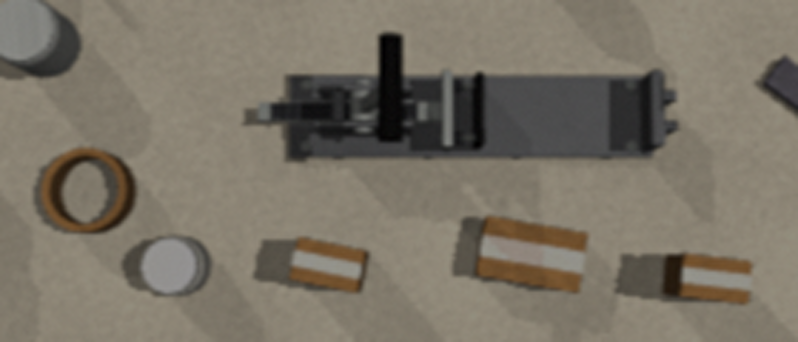

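```bash
python3 - <<'E'
from h import *
z=np.load('pics/top0.npz'); p,d=z['p'],z['d']
P=pts('top',d).reshape(-1,3)
m=(P[:,2]>.006)&(P[:,2]<.02)&(P[:,0]>.53)&(P[:,0]<.67)
lo=[];hi=[]
for y in np.arange(-.2,-.05,.005):
    q=P[m&(abs(P[:,1]-y)<.003)]
    lo.append([y,q[:,0].min()]);hi.append([y,q[:,0].max()])
lo=np.array(lo);hi=np.array(hi)
for a in(lo,hi):
    k=np.polyfit(a[:,0],a[:,1],1);r=a[:,1]-np.polyval(k,a[:,0]);print(np.degrees(np.arctan(-k[0])),np.polyval(k,-.066),r.std())
# y profile along bar, jaw, pad at several z
for nm,y0,y1,za,zb in(('bar',.03,.08,.215,.25),('fix',-.25,-.2,.07,.09),('pad',-.045,-.025,.07,.09),('plate',-.03,.01,.07,.09)):
    q=P[(P[:,2]>za)&(P[:,2]<zb)&(P[:,1]>y0)&(P[:,1]<y1)&(abs(P[:,0]-.597)<.06)]
    k=np.polyfit(q[:,0],q[:,1],1)
    print(nm,len(q),'yaw',np.degrees(np.arctan(k[0])),'y',np.percentile(q[:,1],[2,50,98]).round(4),'x',np.percentile(q[:,0],[1,99]).round(4))
print(np.array(env.get_calibration('wrist')['T_tool_cam']).round(3))
E
```

```text
1.303190804910888 0.5529645631701284 0.005333870603128999
-1.1038835712085184 0.6510384326620174 0.00738957218545907
bar 340 yaw 1.6097964648045027 y [0.0417 0.053  0.0648] x [0.5446 0.6419]
fix 151 yaw 1.4532718724649931 y [-0.2296 -0.2206 -0.2146] x [0.563  0.6389]
pad 78 yaw 1.2417438287730889 y [-0.0392 -0.0357 -0.0319] x [0.5592 0.6338]
plate 91 yaw 1.7193631779399696 y [-0.0065 -0.0024  0.0035] x [0.5579 0.6347]
[[ 1.     0.     0.001 -0.   ]
 [-0.     0.97   0.242 -0.067]
 [-0.    -0.242  0.97   0.021]
 [ 0.     0.     0.     1.   ]]
```

Request:
carry_out([
  [0.03,0.04,0,8,-1],
  [0.06,0.085,0,16,-1],
  [0.09,0.128,0,24,-1],
  [0.12,0.17,0,32,-1],
  [0.15,0.215,0,40,-1],
  [0.18,0.255,0,48,-1],
  [0.21,0.3,0,56,-1],
  [0.247,0.347,0,64,-1],
  [0.247,0.348,-0.02,69,-1],
  [0.247,0.348,-0.06,69,-1],
  [0.247,0.348,-0.06,69,-1],
  [0.247,0.348,-0.06,69,-1],
], grip_force=20)

```text
time_s: 1.3
tool_pos: [0.4266, -0.277, 0.3446]
tool_rot: [-180.0, 0.1, -5.0]
force: [0.7, -0.8, 0.5]
grip_width: 0.0869
```

```bash
cat >> h.py <<'E'
from scipy.spatial.transform import Rotation as Ro
def wpts(f):
    o=env.get_obs(); p,d=snap('wrist',f); c=env.get_calibration('wrist'); K=np.array(c['K']);T=np.array(c['T_tool_cam'])
    W=np.eye(4);W[:3,:3]=Ro.from_euler('xyz',o['tool_rot'],degrees=True).as_matrix();W[:3,3]=o['tool_pos'];W=W@T
    v,u=np.mgrid[:d.shape[0],:d.shape[1]]
    q=np.stack([(u-K[0,2])/K[0,0]*d,(v-K[1,2])/K[1,1]*d,d],-1)@W[:3,:3].T+W[:3,3]; q[d<=0]=np.nan
    return p,q
def wrect(q,c,r,za,zb):
    m=(q[...,2]>za)&(q[...,2]<zb)&(np.hypot(q[...,0]-c[0],q[...,1]-c[1])<r); s=q[m]
    b=cv2.minAreaRect((s[:,:2]*1000).astype(np.float32)); print(len(s),'z',np.median(s[:,2]).round(4),[np.round(x,1) for x in b]); return s
E
python3 - <<'E'
from h import *
p,q=wpts('w1'); wrect(q,(.427,-.277),.06,.09,.11)
E
```

```text
3678 z 0.0993 [array([ 427. , -271.8]), array([60.8, 44.1]), np.float64(84.7)]
```

View pics/w1.png

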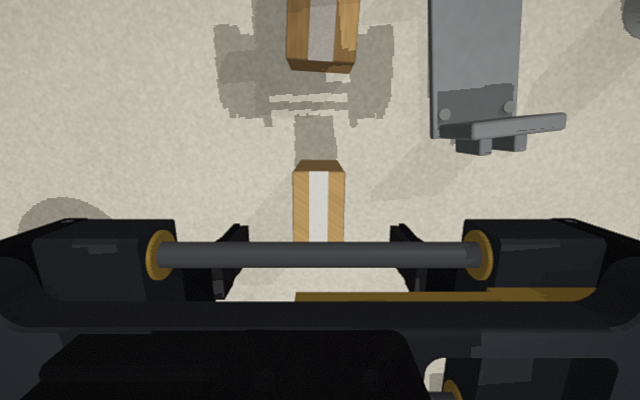

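The wrist view shows carton R at (295–345, 170–240) px, centred between the fingers, and the yaw agrees. I'll lower the tool and grip it.

Request:
carry_out([
  [0,0,-0.04,0,-1],
  [0,0,-0.08,0,-1],
  [0,0,-0.095,0,-1],
  [0,0,-0.095,0,-1],
  [0,0,-0.095,0,1],
  [0,0,-0.095,0,1],
  [0,0,-0.095,0,1],
  [0,0,-0.095,0,1],
  [0,0,-0.095,0,1],
  [0,0,-0.095,0,1],
  [0,0,-0.095,0,1],
], grip_force=20)

```text
time_s: 2.45
tool_pos: [0.4271, -0.2765, 0.2499]
tool_rot: [180.0, 0.0, -4.9]
force: [-0.2, 0.7, 1.3]
grip_width: 0.0436
```

Request:
carry_out([
  [0,0,0.03,0,1],
  [0,0,0.07,0,1],
  [0,0,0.11,0,1],
  [0.02,0.015,0.12,1,1],
  [0.05,0.035,0.12,2,1],
  [0.085,0.055,0.12,3.5,1],
  [0.12,0.075,0.12,5,1],
  [0.15,0.092,0.12,6,1],
  [0.168,0.102,0.12,6.5,1],
  [0.173,0.104,0.12,6.5,1],
  [0.173,0.104,0.12,6.5,1],
  [0.173,0.104,0.09,6.5,1],
  [0.173,0.104,0.06,6.5,1],
  [0.173,0.104,0.06,6.5,1],
  [0.173,0.104,0.06,6.5,1],
])

```text
time_s: 3.95
tool_pos: [0.5992, -0.1738, 0.3099]
tool_rot: [180.0, 0.1, 1.5]
force: [-0.6, -0.5, -1.6]
grip_width: 0.0441
```

Request:
carry_out([
  [0,0.001,-0.02,0,1],
  [0,0.001,-0.036,0,1],
  [0,0.001,-0.045,0,1],
  [0,0.001,-0.047,0,1],
  [0,0.001,-0.047,0,1],
  [0,0.001,-0.047,0,1],
])

```text
time_s: 4.55
tool_pos: [0.6005, -0.1716, 0.2636]
tool_rot: [180.0, -0.1, 1.6]
force: [0.2, 0.0, -1.9]
grip_width: 0.0439
```

```bash
python3 - <<'E'
from h import *
print(env.get_obs()['tool_pos'],env.get_obs()['force'])
p,d=snap('scene','s1'); cv2.imwrite('pics/s1c.png',cv2.resize(p[130:300,180:420,::-1],None,fx=3,fy=3))
E
```

```text
[ 0.60052483 -0.17160557  0.26362631] [ 0.22336034  0.02030363 -1.87544316]
```

View pics/s1c.png

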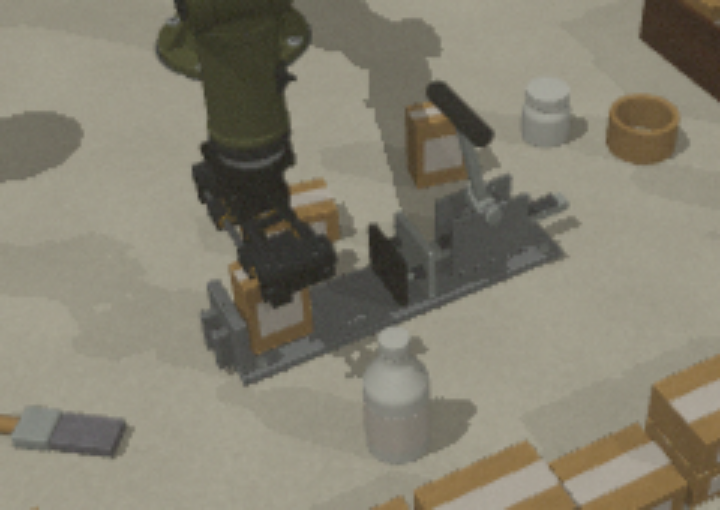

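The scene view shows the carton upright at the jaw end of the bed, at about (270,300) px, clear of the fixed jaw. I'll release it and go to the second carton.

Request:
carry_out([
  [0,0,-0.0015,0,1],
  [0,0,-0.0015,0,1],
  [0,0,-0.0015,0,-1],
  [0,0,-0.0015,0,-1],
  [0,0,-0.0015,0,-1],
  [0,0,-0.0015,0,-1],
  [0,0,-0.0015,0,-1],
  [0,0,0.04,0,-1],
  [0,0,0.09,0,-1],
  [0,0,0.12,0,-1],
  [-0.04,0.02,0.12,0,-1],
  [-0.085,0.05,0.12,-2,-1],
  [-0.12,0.09,0.12,-4,-1],
  [-0.15,0.13,0.12,-6,-1],
  [-0.17,0.175,0.12,-8,-1],
  [-0.17,0.22,0.12,-10,-1],
  [-0.17,0.26,0.12,-11,-1],
  [-0.17,0.286,0.1,-11.4,-1],
  [-0.17,0.286,0.085,-11.4,-1],
  [-0.17,0.286,0.085,-11.4,-1],
])

```text
time_s: 6.6
tool_pos: [0.429, 0.1151, 0.3463]
tool_rot: [179.9, 0.2, -9.7]
force: [-1.1, -0.8, 0.7]
grip_width: 0.0869
```

```bash
python3 - <<'E'
from h import *
o=env.get_obs();print(o['time_s'],o['tool_pos'],o['tool_rot'])
p,q=wpts('w2'); wrect(q,(.431,.115),.06,.09,.11)
p,d=snap('top','top1'); P=pts('top',d)
m=(P[...,2]>.1)&(P[...,2]<.125)&(P[...,1]<-.1)&(P[...,1]>-.26)&(abs(P[...,0]-.6)<.06)
q=P[m]; print(len(q),np.median(q[:,2]),cv2.minAreaRect((q[:,:2]*1000).astype(np.float32)))
E
```

```text
6.6 [0.42904524 0.11511176 0.34630852] [ 1.79933467e+02  1.68051280e-01 -9.66074392e+00]
3815 z 0.0993 [array([431.2, 120. ]), array([63.8, 44. ]), np.float64(79.6)]
359 0.11263883604789285 ((600.4142456054688, -172.47821044921875), (43.00716781616211, 68.20726776123047), 0.6923860907554626)
```

View pics/top1.png

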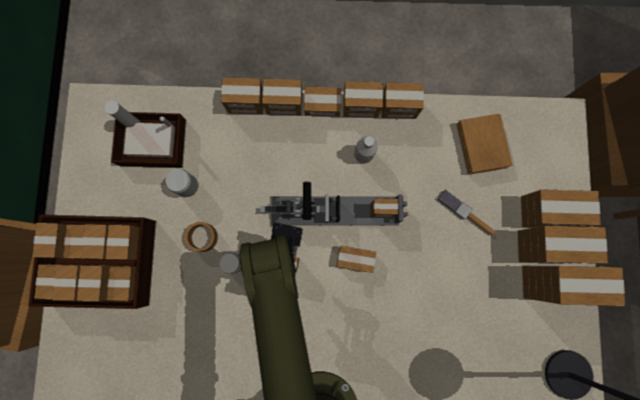

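Carton 1 stands at (600.4, −172.5) mm with its top at z 0.1126, so it is placed correctly. Carton L shows at about (431, 115.5) mm with yaw −10°. I'll grip it now.

Request:
carry_out([
  [0.001,0.0015,-0.04,-0.3,-1],
  [0.001,0.0015,-0.08,-0.3,-1],
  [0.001,0.0015,-0.098,-0.3,-1],
  [0.001,0.0015,-0.098,-0.3,-1],
  [0.001,0.0015,-0.098,-0.3,1],
  [0.001,0.0015,-0.098,-0.3,1],
  [0.001,0.0015,-0.098,-0.3,1],
  [0.001,0.0015,-0.098,-0.3,1],
  [0.001,0.0015,-0.098,-0.3,1],
  [0.001,0.0015,-0.098,-0.3,1],
  [0.001,0.0015,-0.098,-0.3,1],
])

```text
time_s: 7.8
tool_pos: [0.4311, 0.116, 0.2499]
tool_rot: [180.0, -0.0, -10.1]
force: [-1.5, 0.9, 1.7]
grip_width: 0.0438
```

Request:
carry_out([
  [0,0,0.03,0,1],
  [0,0,0.07,0,1],
  [0,0,0.11,0,1],
  [0,-0.03,0.12,2,1],
  [0,-0.065,0.12,4,1],
  [0.005,-0.105,0.12,6,1],
  [0.015,-0.14,0.12,8,1],
  [0.035,-0.175,0.12,10,1],
  [0.065,-0.2,0.12,11.5,1],
  [0.1,-0.209,0.12,11.5,1],
  [0.135,-0.209,0.12,11.5,1],
  [0.16,-0.209,0.12,11.5,1],
  [0.167,-0.209,0.12,11.5,1],
  [0.167,-0.209,0.12,11.5,1],
  [0.167,-0.209,0.09,11.5,1],
  [0.167,-0.209,0.06,11.5,1],
  [0.167,-0.209,0.06,11.5,1],
  [0.167,-0.209,0.06,11.5,1],
])

```text
time_s: 9.6
tool_pos: [0.5973, -0.0931, 0.3102]
tool_rot: [180.0, 0.1, 1.4]
force: [0.3, 0.2, -1.3]
grip_width: 0.0438
```

Request:
carry_out([
  [0,0,-0.02,0,1],
  [0,0,-0.036,0,1],
  [0,0,-0.045,0,1],
  [0,0,-0.048,0,1],
  [0,0,-0.048,0,1],
  [0,0,-0.048,0,1],
])

```text
time_s: 10.2
tool_pos: [0.5985, -0.093, 0.2624]
tool_rot: [180.0, -0.1, 1.4]
force: [0.5, -1.0, -1.0]
grip_width: 0.0444
```

```bash
python3 - <<'E'
from h import *
p,d=snap('scene','s2'); cv2.imwrite('pics/s2c.png',cv2.resize(p[130:300,180:420,::-1],None,fx=3,fy=3))
E
```

```text
(no output)
```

View pics/s2c.png

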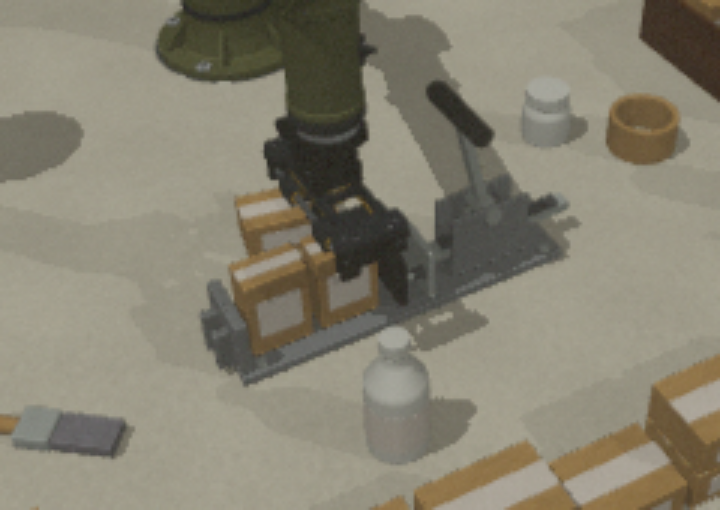

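Both cartons are on the bed, at about (275,300) and (345,280) px in the crop. I'll release, rise, and turn toward the bar.

Request:
carry_out([
  [0,0,-0.001,0,1],
  [0,0,-0.001,0,-1],
  [0,0,-0.001,0,-1],
  [0,0,-0.001,0,-1],
  [0,0,-0.001,0,-1],
  [0,0,-0.001,0,-1],
  [0,0,0.04,0,-1],
  [0,0,0.09,0,-1],
  [0,0,0.14,0,-1],
  [0,0,0.18,0,-1],
  [0,0,0.2,0,-1],
  [0,0,0.2,0,-1],
  [0,0,0.2,0,-1],
])

```text
time_s: 11.55
tool_pos: [0.598, -0.093, 0.4613]
tool_rot: [180.0, 0.0, 1.4]
force: [0.1, 0.1, 0.5]
grip_width: 0.0868
```

```bash
python3 - <<'E'
from h import *
o=env.get_obs();print(o['time_s'],o['tool_pos'],o['tool_rot'],o['qpos'].round(1))
p,q=wpts('w3')
for y in (-.172,-.093): wrect(q,(.599,y),.048,.105,.12)
s=wrect(q,(.594,.054),.07,.215,.25)
k=np.isfinite(s[:,0]);print(np.percentile(s,[1,50,99],axis=0).round(4))
E
```

```text
11.55 [ 0.59799837 -0.09301945  0.4612634 ] [1.79989707e+02 1.36619129e-02 1.39501876e+00] [ 38.6  15.4 -39.6  83.7   9.8  84.3   0.5]
907 z 0.1113 [array([ 600.2, -165.7]), array([43.2, 82.4]), np.float64(2.2)]
2176 z 0.1113 [array([598.4, -99.2]), array([44.1, 83.4]), np.float64(1.3)]
4463 z 0.2303 [array([594.7,  50. ]), array([100.1,  14.3]), np.float64(1.6)]
[[0.5461 0.0423 0.2186]
 [0.594  0.0487 0.2303]
 [0.6433 0.057  0.2337]]
```

View pics/w3.png

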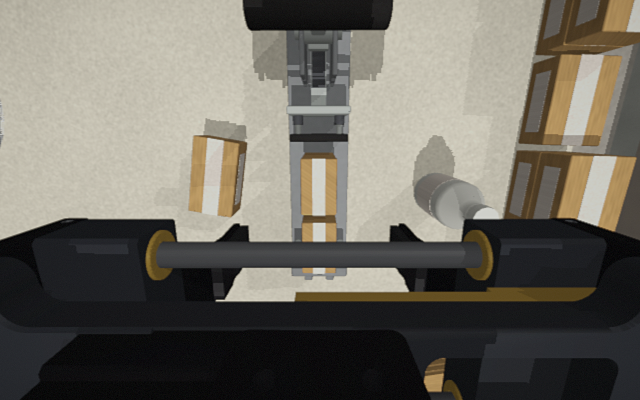

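The wrist view shows both cartons in line on the bed at about (320,185) and (320,245) px, with the bar at the top edge. The bar centre is near (594, 53.5) mm. I'll move over it and grip.

Request:
carry_out([
  [0,0.015,0.01,-8,-1],
  [0,0.03,0.01,-16,-1],
  [-0.001,0.045,0.01,-24,-1],
  [-0.001,0.06,0.01,-32,-1],
  [-0.002,0.075,0.01,-40,-1],
  [-0.002,0.09,0.01,-48,-1],
  [-0.003,0.105,0.01,-56,-1],
  [-0.003,0.12,0.01,-64,-1],
  [-0.004,0.135,0,-72,-1],
  [-0.004,0.147,0,-80,-1],
  [-0.004,0.147,0,-88,-1],
  [-0.004,0.147,0,-90,-1],
  [-0.004,0.147,0,-90,-1],
])

```text
time_s: 12.9
tool_pos: [0.5939, 0.0539, 0.4595]
tool_rot: [179.8, -0.0, -88.6]
force: [-0.1, -0.3, 0.3]
grip_width: 0.0873
```

```bash
python3 - <<'E'
from h import *
o=env.get_obs();print(o['time_s'],o['tool_pos'],o['tool_rot'],o['qpos'].round(1))
p,q=wpts('w4')
s=wrect(q,(.594,.054),.08,.215,.25)
print(np.percentile(s,[1,50,99],axis=0).round(4))
E
```

```text
12.9 [0.59385547 0.05387481 0.45954432] [ 1.79790497e+02 -9.06476497e-03 -8.85906700e+01] [  20.4   13.4  -33.5   85.3    7.3   83.8 -101.8]
2755 z 0.2308 [array([595.3,  55.4]), array([99.5, 23.1]), np.float64(1.4)]
[[0.5466 0.0443 0.2233]
 [0.6106 0.0557 0.2308]
 [0.6448 0.0673 0.2334]]
```

View pics/w4.png

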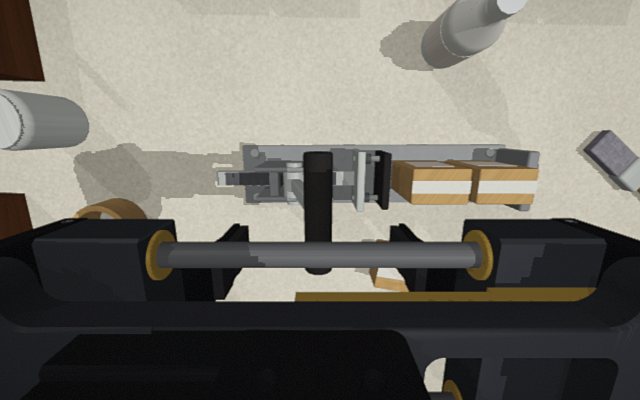

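The wrist view shows the bar at (318,210) px between the open fingers. The pad (382,180) and jaw plate (360,180) are both visible, so I can monitor them from here. I'll lower and grip.

Request:
carry_out([
  [0,0.0005,-0.03,0,-1],
  [0,0.0005,-0.06,0,-1],
  [0,0.0005,-0.077,0,-1],
  [0,0.0005,-0.077,0,-1],
  [0,0.0005,-0.077,0,1],
  [0,0.0005,-0.077,0,1],
  [0,0.0005,-0.077,0,1],
  [0,0.0005,-0.077,0,1],
  [0,0.0005,-0.077,0,1],
  [0,0.0005,-0.077,0,1],
  [0,0.0005,-0.077,0,1],
  [0,0.0005,-0.077,0,1],
], grip_force=40)

```text
time_s: 14.15
tool_pos: [0.5941, 0.0544, 0.3848]
tool_rot: [180.0, -0.0, -88.6]
force: [0.3, -0.1, -0.7]
grip_width: 0.0313
```

```bash
cat >> h.py <<'E'
def pad(f):
    o=env.get_obs();print(o['time_s'],o['tool_pos'].round(4),o['force'].round(1),o['grip_width'].round(4))
    p,q=wpts(f); ok=np.isfinite(q[...,0])&(q[...,2]>.065)&(q[...,2]<.095)&(abs(q[...,0]-.6)<.045)&(q[...,1]>-.12)&(q[...,1]<.03)
    # rubber pad: dark; plate: lighter
    g=p.max(-1).astype(int); s=q[ok]; gg=g[ok]
    rot=lambda s:(s[:,1]+.0653)*np.cos(.026)-(s[:,0]-.5973)*np.sin(.026)
    for nm,m in(('dark',gg<60),('light',gg>=60)):
        y=rot(s[m]); h,e=np.histogram(y*1000,np.arange(-60,70,2)); print(nm,[(int(a),int(b)) for a,b in zip(e,h) if b>8])
    cq=np.isfinite(q[...,0])&(q[...,2]>.105)&(q[...,2]<.12)&(abs(q[...,0]-.6)<.04)&(q[...,1]<.03); y=rot(q[cq])*1000
    print('carton top y',np.percentile(y,[1,99]).round(1)); cv2.imwrite('pics/'+f+'c.png',cv2.resize(p[100:300,180:580,::-1],None,fx=2,fy=2))
E
python3 - <<'E'
from h import *
pad('w5')
E
```

```text
Traceback (most recent call last):
  File "h.py", line 23, in pad
    o=env.get_obs();print(o['time_s'],o['tool_pos'].round(4),o['force'].round(1),o['grip_width'].round(4))
                                                                                 ^^^^^^^^^^^^^^^^^^^^^
AttributeError: 'float' object has no attribute 'round'
```

Request:
carry_out([
  [0,0,0,0,1],
  [0,0,0,0,1],
  [0,0,0,0,1],
])

```text
time_s: 14.45
tool_pos: [0.5941, 0.0546, 0.3848]
tool_rot: [180.0, 0.0, -88.6]
force: [0.3, 0.7, 0.9]
grip_width: 0.0228
```

```bash
sed -i "s/o\['grip_width'\].round(4)/round(o['grip_width'],4)/" h.py; python3 - <<'E'
from h import *
pad('w5')
E
```

```text
14.45 [0.5941 0.0546 0.3848] [0.3 0.7 0.9] 0.0228
dark [(26, 57), (28, 113), (30, 113), (32, 113), (34, 211), (36, 129)]
light [(-48, 11), (-44, 11), (-40, 12), (-36, 11), (-34, 10), (-32, 10), (-28, 9), (-26, 9), (-24, 10), (-22, 9), (-20, 11), (-14, 12), (-12, 9), (-10, 9), (-8, 9), (-6, 10), (-4, 11), (0, 10), (6, 249), (8, 214), (26, 15), (60, 89), (62, 117), (64, 119), (66, 116)]
carton top y [-139.3    7.8]
```

View pics/w5c.png

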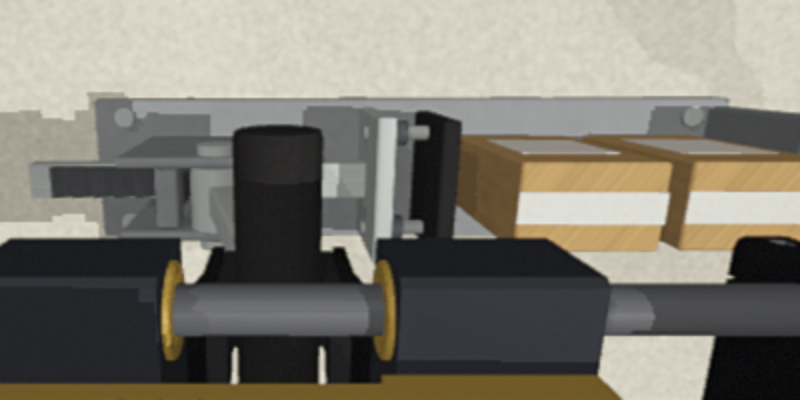

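The bar is gripped at 22.8 mm. The pad face is at clamp y ≈ 27 mm, and the pad and plate are clearly visible at (435,170) and (385,180) px. First pull:

Request:
carry_out([
  [0,0.006,0.001,0,1],
  [0,0.012,0.002,0,1],
  [0,0.018,0.003,0,1],
  [-0.001,0.025,0.003,0,1],
  [-0.001,0.031,0.0035,0,1],
  [-0.001,0.037,0.003,0,1],
  [-0.001,0.043,0.003,0,1],
  [-0.001,0.05,0.002,0,1],
  [-0.0015,0.056,0.001,0,1],
  [-0.0015,0.061,0,0,1],
  [-0.0015,0.064,0,0,1],
  [-0.0015,0.064,0,0,1],
  [-0.0015,0.064,0,0,1],
])

```text
time_s: 15.8
tool_pos: [0.5932, 0.1146, 0.3862]
tool_rot: [-180.0, -0.5, -88.8]
force: [-2.0, -9.5, 8.1]
grip_width: 0.0228
```

```bash
python3 - <<'E'
from h import *
pad('w6')
E
```

```text
15.8 [0.5932 0.1146 0.3862] [-2.  -9.5  8.1] 0.0228
dark [(16, 43), (18, 114), (20, 125), (22, 119), (24, 206), (26, 348)]
light [(-52, 9), (-50, 11), (-46, 9), (-44, 9), (-42, 13), (-38, 10), (-36, 11), (-34, 10), (-28, 12), (-24, 12), (-20, 9), (-18, 10), (-16, 10), (-14, 10), (-12, 11), (-8, 9), (-6, 9), (-4, 17), (0, 9), (2, 11), (4, 9), (6, 315), (8, 363), (16, 10), (50, 46), (52, 123), (54, 110), (56, 123), (58, 178), (60, 332)]
carton top y [-128.2    8.2]
```

View pics/w6c.png

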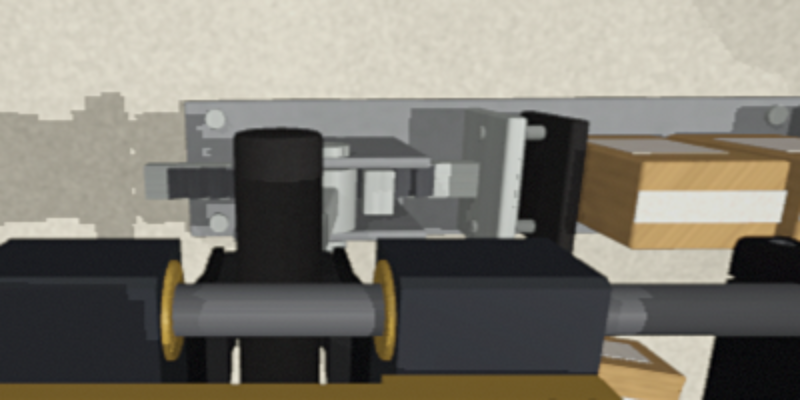

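Request:
carry_out([
  [0,0.002,0,0,1],
  [0,0.004,0,0,1],
  [0,0.004,0,0,1],
  [0,0.004,0,0,1],
])

```text
time_s: 16.25
tool_pos: [0.5932, 0.118, 0.3859]
tool_rot: [-180.0, -0.5, -88.9]
force: [-1.2, -10.0, 6.5]
grip_width: 0.0232
```

```bash
python3 - <<'E'
from h import *
pad('w7')
E
```

```text
16.25 [0.5932 0.118  0.3859] [ -1.2 -10.    6.5] 0.0232
dark [(16, 86), (18, 129), (20, 127), (22, 120), (24, 524), (26, 12)]
light [(-46, 11), (-44, 10), (-38, 9), (-34, 10), (-32, 11), (-30, 9), (-22, 9), (-20, 10), (-16, 9), (-14, 9), (-12, 9), (-10, 12), (-6, 10), (-4, 13), (-2, 10), (0, 9), (2, 9), (4, 12), (6, 344), (8, 341), (16, 12), (48, 9), (50, 96), (52, 111), (54, 126), (56, 130), (58, 447)]
carton top y [-124.8    8.1]
```

Bar travel is about 63 mm, so the lever is at the far stop. The jaw advanced about 10 mm. Returning the lever.

Request:
carry_out([
  [0,-0.008,0.001,0,1],
  [0,-0.015,0.002,0,1],
  [0,-0.022,0.003,0,1],
  [0,-0.029,0.0035,0,1],
  [0.001,-0.036,0.0035,0,1],
  [0.001,-0.043,0.0035,0,1],
  [0.001,-0.05,0.003,0,1],
  [0.001,-0.056,0.002,0,1],
  [0.0015,-0.062,0.001,0,1],
  [0.0015,-0.068,0,0,1],
  [0.0015,-0.07,0,0,1],
  [0.0015,-0.07,0,0,1],
  [0.0015,-0.07,0,0,1],
])

```text
time_s: 17.6
tool_pos: [0.5943, 0.0558, 0.3865]
tool_rot: [-179.8, 0.3, -88.5]
force: [1.4, 3.3, 5.3]
grip_width: 0.0231
```

```bash
python3 - <<'E'
from h import *
pad('w8')
E
```

```text
17.6 [0.5943 0.0558 0.3865] [1.4 3.3 5.3] 0.0231
dark [(14, 11), (16, 84), (18, 115), (20, 116), (22, 112), (24, 319)]
light [(-50, 10), (-48, 10), (-46, 9), (-44, 10), (-42, 9), (-40, 9), (-38, 9), (-36, 9), (-34, 10), (-32, 9), (-30, 11), (-28, 9), (-26, 10), (-24, 9), (-22, 9), (-20, 9), (-18, 11), (-14, 9), (-12, 10), (-10, 9), (-4, 12), (6, 213), (8, 236), (48, 14), (50, 109), (52, 114), (54, 117), (56, 122), (58, 264)]
carton top y [-139.2    7.9]
```

View pics/w8c.png

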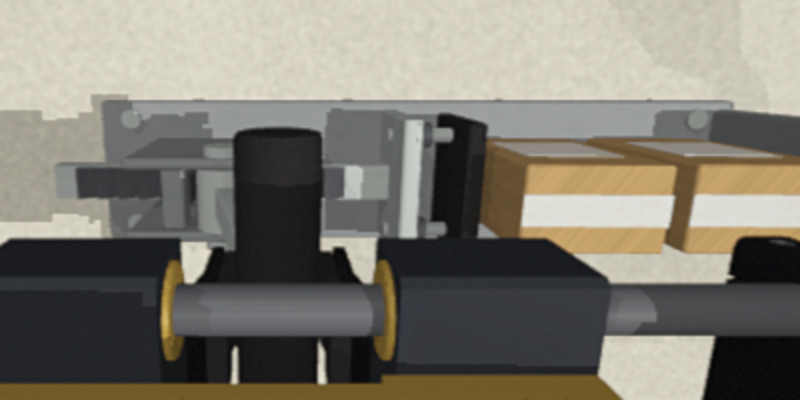

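Stroke 1 is done: the lever is back at rest and the pad face is at about 16 mm. Stroke 2:

Request:
carry_out([
  [0,0.008,0.001,0,1],
  [0,0.014,0.002,0,1],
  [0,0.02,0.003,0,1],
  [-0.001,0.027,0.003,0,1],
  [-0.001,0.033,0.0035,0,1],
  [-0.001,0.039,0.003,0,1],
  [-0.001,0.045,0.003,0,1],
  [-0.001,0.052,0.002,0,1],
  [-0.0015,0.058,0.001,0,1],
  [-0.0015,0.064,0,0,1],
  [-0.0015,0.07,0,0,1],
  [-0.0015,0.07,0,0,1],
  [-0.0015,0.07,0,0,1],
  [-0.0015,0.07,0,0,1],
])

```text
time_s: 19.05
tool_pos: [0.5935, 0.1184, 0.3859]
tool_rot: [-179.9, -0.4, -88.8]
force: [-0.4, -9.4, 6.5]
grip_width: 0.0231
```

Request:
carry_out([
  [0,-0.008,0.001,0,1],
  [0,-0.015,0.002,0,1],
  [0,-0.022,0.003,0,1],
  [0,-0.029,0.0035,0,1],
  [0.001,-0.036,0.0035,0,1],
  [0.001,-0.043,0.0035,0,1],
  [0.001,-0.05,0.003,0,1],
  [0.001,-0.056,0.002,0,1],
  [0.0015,-0.062,0.001,0,1],
  [0.0015,-0.068,0,0,1],
  [0.0015,-0.07,0,0,1],
  [0.0015,-0.07,0,0,1],
  [0.0015,-0.07,0,0,1],
])

```text
time_s: 20.35
tool_pos: [0.5945, 0.0559, 0.3861]
tool_rot: [-179.8, 0.4, -88.5]
force: [2.7, 4.5, 5.0]
grip_width: 0.0232
```

```bash
python3 - <<'E'
from h import *
pad('w9')
E
```

```text
20.35 [0.5945 0.0559 0.3861] [2.7 4.5 5. ] 0.0232
dark [(2, 12), (4, 87), (6, 109), (8, 111), (10, 118), (12, 344)]
light [(-54, 10), (-50, 10), (-48, 10), (-46, 10), (-44, 10), (-42, 10), (-40, 9), (-38, 11), (-36, 10), (-34, 10), (-30, 10), (-28, 9), (-26, 10), (-24, 9), (-22, 10), (-20, 10), (-18, 9), (-16, 10), (-14, 11), (-12, 10), (-10, 9), (-8, 12), (-4, 13), (0, 11), (2, 299), (4, 10), (36, 22), (38, 102), (40, 123), (42, 113), (44, 121), (46, 288)]
carton top y [-139.2    2.9]
```

View pics/w9c.png

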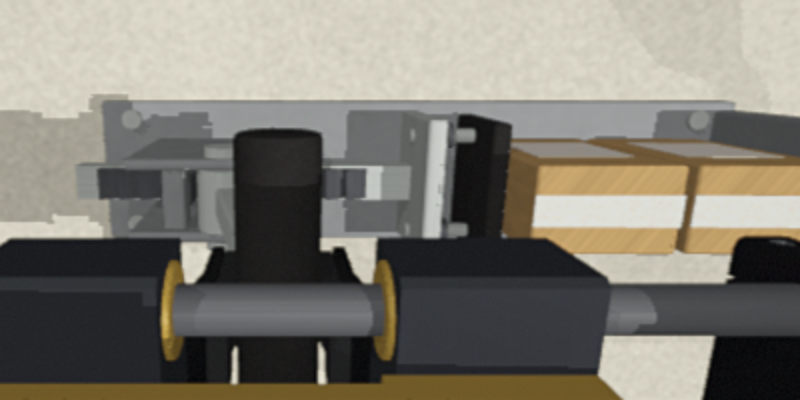

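After stroke 2 the pad is touching the carton at about 3 mm and is not yet squeezed: the pad-to-plate spacing is unchanged at 34 mm. Stroke 3:

Request:
carry_out([
  [0,0.008,0.001,0,1],
  [0,0.014,0.002,0,1],
  [0,0.02,0.003,0,1],
  [-0.001,0.027,0.003,0,1],
  [-0.001,0.033,0.0035,0,1],
  [-0.001,0.039,0.003,0,1],
  [-0.001,0.045,0.003,0,1],
  [-0.001,0.052,0.002,0,1],
  [-0.0015,0.058,0.001,0,1],
  [-0.0015,0.064,0,0,1],
  [-0.0015,0.07,0,0,1],
  [-0.0015,0.07,0,0,1],
  [-0.0015,0.07,0,0,1],
  [-0.0015,0.07,0,0,1],
])

```text
time_s: 21.8
tool_pos: [0.5936, 0.1182, 0.3854]
tool_rot: [-179.9, -0.4, -88.8]
force: [2.0, -9.5, 7.2]
grip_width: 0.0227
```

Request:
carry_out([
  [0,-0.008,0.001,0,1],
  [0,-0.015,0.002,0,1],
  [0,-0.022,0.003,0,1],
  [0,-0.029,0.0035,0,1],
  [0.001,-0.036,0.0035,0,1],
  [0.001,-0.043,0.0035,0,1],
  [0.001,-0.05,0.003,0,1],
  [0.001,-0.056,0.002,0,1],
  [0.0015,-0.062,0.001,0,1],
  [0.0015,-0.068,0,0,1],
  [0.0015,-0.07,0,0,1],
  [0.0015,-0.07,0,0,1],
  [0.0015,-0.07,0,0,1],
])

```text
time_s: 23.1
tool_pos: [0.5946, 0.0557, 0.386]
tool_rot: [-179.8, 0.4, -88.5]
force: [3.5, 5.5, 4.4]
grip_width: 0.0229
```

```bash
python3 - <<'E'
from h import *
pad('w10')
E
```

```text
23.1 [0.5946 0.0557 0.386 ] [3.5 5.5 4.4] 0.0229
dark [(-8, 59), (-6, 115), (-4, 106), (-2, 111), (0, 331), (2, 84)]
light [(-54, 10), (-52, 10), (-48, 10), (-46, 11), (-44, 9), (-42, 10), (-40, 9), (-38, 10), (-36, 10), (-34, 9), (-32, 11), (-30, 10), (-26, 10), (-24, 9), (-22, 13), (-20, 10), (-18, 9), (-16, 10), (-10, 225), (-8, 99), (24, 18), (26, 100), (28, 110), (30, 121), (32, 120), (34, 330)]
carton top y [-146.1   -8.3]
```

View pics/w10c.png

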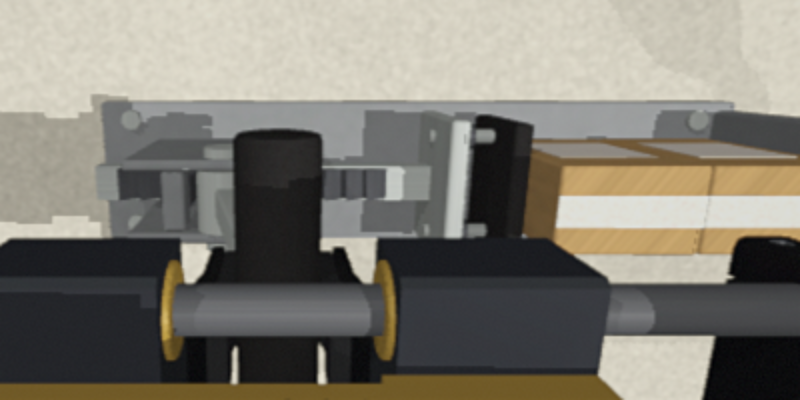

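After stroke 3 the cartons are closed up against each other. The pad face is at about −8 mm and its spacing to the plate is still about 33.5 mm, so it is essentially unsqueezed. Stroke 4:

Request:
carry_out([
  [0,0.008,0.001,0,1],
  [0,0.014,0.002,0,1],
  [0,0.02,0.003,0,1],
  [-0.001,0.027,0.003,0,1],
  [-0.001,0.033,0.0035,0,1],
  [-0.001,0.039,0.003,0,1],
  [-0.001,0.045,0.003,0,1],
  [-0.001,0.052,0.002,0,1],
  [-0.0015,0.058,0.001,0,1],
  [-0.0015,0.064,0,0,1],
  [-0.0015,0.07,0,0,1],
  [-0.0015,0.071,0,0,1],
  [-0.0015,0.071,0,0,1],
  [-0.0015,0.071,0,0,1],
])

```text
time_s: 24.55
tool_pos: [0.5938, 0.1174, 0.3859]
tool_rot: [-179.9, -0.6, -88.9]
force: [2.1, -12.9, 10.4]
grip_width: 0.0232
```

```bash
python3 - <<'E'
from h import *
pad('w11')
E
```

```text
24.55 [0.5938 0.1174 0.3859] [  2.1 -12.9  10.4] 0.0232
dark [(-8, 64), (-6, 126), (-4, 120), (-2, 138), (0, 474), (2, 178)]
light [(-56, 9), (-54, 11), (-50, 12), (-48, 10), (-46, 9), (-44, 12), (-40, 11), (-38, 9), (-36, 11), (-34, 9), (-32, 9), (-30, 9), (-28, 11), (-26, 12), (-22, 11), (-20, 13), (-18, 9), (-12, 10), (-10, 307), (-8, 161), (14, 73), (16, 137), (18, 125), (20, 134), (22, 418), (24, 234)]
carton top y [-126.7   -7.9]
```

View pics/w11c.png

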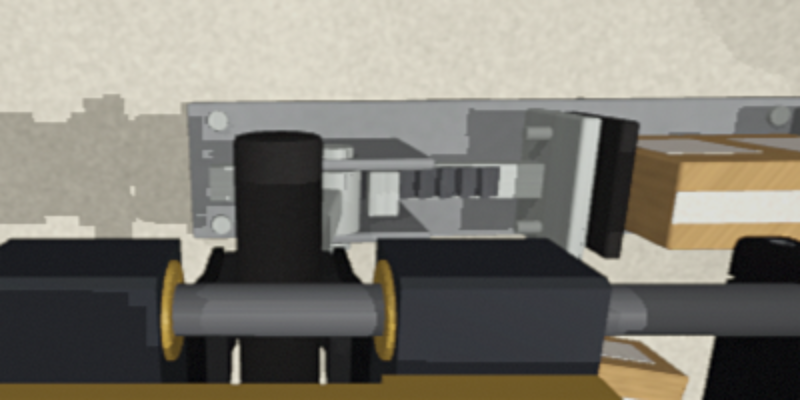

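The plate has advanced to about 14.5 mm while the pad stayed at −8 mm, so the pad is squeezed about 11 mm, which is right. I'll return the lever, and no more pulls.

Request:
carry_out([
  [0,-0.008,0.001,0,1],
  [0,-0.015,0.002,0,1],
  [0,-0.022,0.003,0,1],
  [0,-0.029,0.0035,0,1],
  [0.001,-0.036,0.0035,0,1],
  [0.001,-0.043,0.0035,0,1],
  [0.001,-0.05,0.003,0,1],
  [0.001,-0.056,0.002,0,1],
  [0.0015,-0.062,0.001,0,1],
  [0.0015,-0.068,0,0,1],
  [0.0015,-0.072,0,0,1],
  [0.0015,-0.072,0,0,1],
  [0.0015,-0.072,0,0,1],
  [0.0015,-0.07,0,0,1],
])

```text
time_s: 26.0
tool_pos: [0.5948, 0.0554, 0.386]
tool_rot: [-179.8, 0.2, -88.6]
force: [2.8, 0.7, 6.6]
grip_width: 0.0229
```

Request:
carry_out([
  [0,0.001,0,0,-0.4],
  [0,0.001,0,0,-0.4],
  [0,0.001,0,0,-1],
  [0,0.001,0,0,-1],
  [0,0.001,0,0,-1],
  [0,0.001,0,0,-1],
  [0,0.001,0,0,-1],
  [0,0.001,0,0,-1],
  [0,0.001,0,0,-1],
  [0,0.001,0.03,0,-1],
  [0,0.001,0.07,0,-1],
  [0,0.001,0.11,0,-1],
  [-0.03,0.001,0.13,0,-1],
  [-0.07,0.001,0.13,0,-1],
  [-0.1,0.001,0.13,0,-1],
  [-0.1,0.001,0.13,0,-1],
  [-0.1,0.001,0.13,0,-1],
])

```text
time_s: 27.7
tool_pos: [0.4939, 0.0544, 0.5154]
tool_rot: [-179.9, -0.1, -88.6]
force: [0.4, 0.2, 0.7]
grip_width: 0.087
```

```bash
python3 - <<'E'
from h import *
pad('w12')
p,d=snap('scene','s3'); cv2.imwrite('pics/s3c.png',cv2.resize(p[130:300,180:420,::-1],None,fx=3,fy=3))
p,d=snap('top','top3'); P=pts('top',d)
c,s=np.cos(.026),np.sin(.026)
X=(P[...,0]-.5973)*c+(P[...,1]+.0653)*s; Y=-(P[...,0]-.5973)*s+(P[...,1]+.0653)*c; Z=P[...,2]
def st(nm,m):
    if m.sum()<5: print(nm,m.sum());return
    r=cv2.minAreaRect(np.stack([X[m],Y[m]],-1).astype(np.float32)*1000); print(nm,m.sum(),np.median(Z[m]).round(4),np.round(r[0],1),np.round(r[1],1),round(r[2],1))
st('cartons',(Z>.105)&(Z<.12)&(abs(X)<.05)&(Y<.03)&(Y>-.16))
st('pad+plate',(Z>.07)&(Z<.09)&(abs(X)<.05)&(Y<.06)&(Y>-.0))
st('bar',(Z>.2)&(Z<.25)&(abs(X)<.07)&(Y>.08)&(Y<.2))
E
```

```text
27.7 [0.4939 0.0544 0.5154] [0.4 0.2 0.7] 0.087
dark [(-8, 42), (-6, 76), (-4, 79), (-2, 83), (0, 161), (2, 51)]
light [(-10, 83), (-8, 63), (14, 57), (16, 88), (18, 80), (20, 86), (22, 160), (24, 75)]
carton top y [-146.    -8.2]
cartons 718 0.1125 [  0.3 -80. ] [140.5  42.5] 90.0
pad+plate 65 0.0826 [ 6.1 10.6] [68.8 21. ] 0.2
bar 87 0.2316 [ 37.  121.5] [27.1 21.4] 0.4
```

View pics/s3c.png

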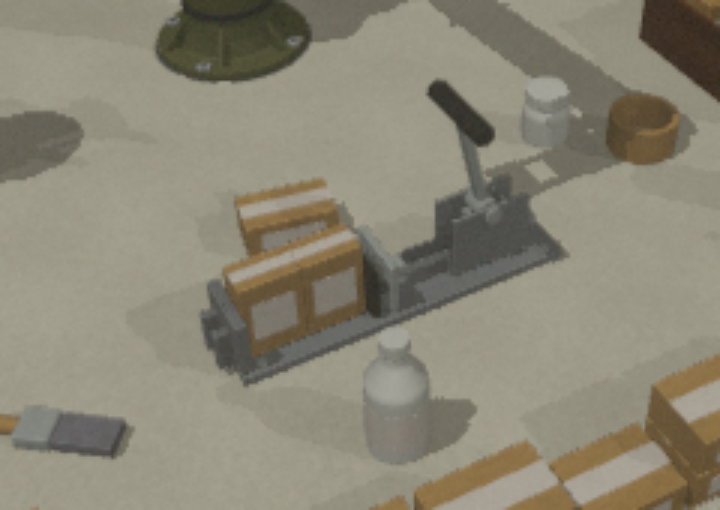

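View pics/w12c.png

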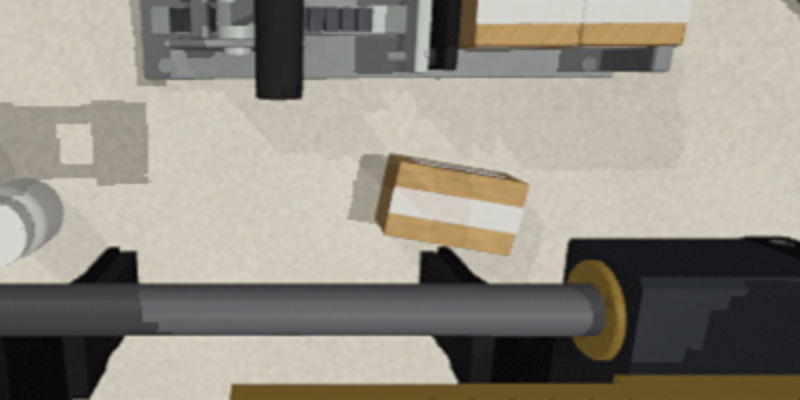

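The final views show both cartons clamped end to end, at (0.3, −80) mm in the clamp frame and upright. The pad is squeezed about 11 mm, the lever is at its rest stop and the gripper is clear. I'm handing the job in.

```bash
python3 - <<'E'
from h import *
print(env.sign_off(), env.get_obs()['time_s'])
E
```

```text
the job is handed in; nothing more can be done
the job is handed in; nothing more can be done
```

Both cartons are clamped end to end in the ratchet clamp, and I handed the job in at about 28 s (limit 72 s). `sign_off` gives no verdict, so success rests on my own checks.

I stood both cartons on the bed and pumped the lever four full strokes, stopping when the pad was clearly squeezed. The lever is back at rest and the gripper is open and clear of everything.

Last checks:
- **Cartons:** in the top view they form one 140.5 × 42.5 mm block, centred 0.3 mm off the clamp's midline and in line with it. Their tops are at z = 112.5 mm, so they stand upright on the bed.
- **Pad:** the pad-to-plate spacing went from about 33.5 to 22.5 mm on the fourth stroke, a squeeze of about 11 mm. It stayed there after I let go.
- **Lever:** the bar is at clamp y ≈ 121 mm against 119 mm at rest, about 0.02 rad off the stop at most. Only one end of the bar was visible in that last top view.
- **Other things on the bench:** I saw no change in the final pictures, but I checked this by eye only and did not re-measure them.

No check failed. The only disagreements were 1–2 mm between the top and wrist cameras, which is within the calibration accuracy.

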